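Meter ceramic pellets from a scoop into the balance dish

ROBOT

A 6-joint arm with a two-finger parallel gripper is mounted at the origin on the work surface. World frame = base frame: x ahead of the robot, y to its left, z up, the work surface at z = 0. Lengths are in mm, angles in rad, forces in N, time in s.
With the tool pointing down it reaches from about 325 to 900 mm from the base axis. Payload 6.1 kg.
Tool frame: the origin (TCP) lies between the finger pads; the fingertips stand bot.tcp_to_tips ahead of it and the grasp point (between the pads) lies 6 mm ahead of it (bot.tcp_to_tips is the distance from the TCP to the fingertips, in mm); z points along the fingers, y is the line along which they close (so a half turn about z gives the same grasp; the last joint's range is limited). The gripper opens to 85 mm and grips with 20 to 120 N. Pads are 22 mm wide; open, the fingers measure 114 mm over their backs; the gripper's body (76 mm by 85 mm) begins 54 mm behind the grasp point. The pads swing forward as they close: fully open they stand 13 mm farther back than shut.
Start: joints at [1.175, 0.22, 1.526, -0, 1.395, -0.126], TCP at [166.585, 602.383, 256.3] pointing down, gripper open.
Joint ranges: [-2.98, 2.98], [-0.91, 2.08], [0.09, 2.57], [-1.24, 4.39], [0.2, 2.65], [-2.68, 2.68]. Speed limits (rad/s): [2.57, 2.57, 3.01, 3.14, 3.14, 3.14].

INTERFACE

Orientations are given as a unit quaternion [w, x, y, z].
In Python, from plant import bot gives the robot as it stands.
- The arm moves only by the shell command python3 drive.py 'ROWS' [OPENING]. ROWS is a JSON list of rows, 1 to 10 of them, each an object with the fields d (a list: dx, dy, dz in shares of 600 mm (1.0 is 600 mm)), rot (a list: a rotation vector rx, ry, rz in a scale on which 1.0 is pi rad); a field left out counts as zero; each row is the pose to reach, as a shift and turn from the pose commanded when the command began, along the tool's axes at that moment; what a row does not reach only later rows make up. A row lasts 1/12 s, in which the tool goes at most 41.7 mm and 0.125 rad, less where a joint would pass 70% of its speed; a pose out of reach is approached as far as the arm can. OPENING is the finger opening in mm, set as the command begins (- or left out keeps the last). The fingers move at their own pace and stop on an object; the grip force is fixed at half the most. Time passes only in rows, so rows that do not move let the fingers close. It prints the time, the measured TCP pose, the force, the opening and the grip force at its end. Input that does not fit is refused with a message, and nothing moves.
- bot.state(): the state, without advancing time (a new reading comes with each control period).
- bot.read_camera(name): name is "scene" or "top" or "wrist"; returns the picture (384x512x3 uint8, red, green, blue); there is no depth.
- bot.camera_info(name): a dict with "fx", "fy", "cx", "cy" (pixels), "xyz" and "attitude" of the camera in the world. Camera axes: x right, y down, z forward; pixel columns grow to the right and rows downward; lengths in mm; the calibration is good to about 2 mm. A picture is of the moment at which its call begins: read the wrist's pose just before it. camera_info takes no time and is no camera call; for the wrist camera it gives the pose at the moment of the call.
- bot.job_done(): hands the job in; it is judged then, once.
The state is a dict: "t": time; "qpos": joint angles; "qvel": joint speeds; "tau": joint torques, N m; "tcp_pos": TCP position; "ee_rot": TCP orientation; "ft_force": force on the tool from outside, world axes, zero at the start; "ft_torque": the same for the moment, N m; "opening": finger opening in mm; "grip_force": force on a finger pad.
Only numpy, scipy, OpenCV 4.12 (cv2) and the standard library are available. Lean on these libraries where they do the work, as an engineer would, in place of code of your own. Each camera call takes 0.05 s, during which the arm holds its last target. There are 200 camera calls.

TASK

Lift the steel scoop by its black handle bar and tip it, mouth down, over the green dish on the balance, so that some of its five pellets slide into the dish: at least two, but keep at least two in the scoop. Then set the scoop upright in the middle of the blue mat with the remaining pellets in it. Do not spill the pellets or touch them with the fingers, leave the dish on its pan and do not disturb the other things.

Things in the scene. Friction and masses are not known exactly. Their poses are not given: they have to be found in the camera images.
- scoop: narrow steel scoop, 185 long x 60 wide, 0.28 kg. Origin: centre of its underside; x points along it to the open mouth, z up. Floor 5 thick, carrying one straight lane 36 wide between side walls 3 thick that reach 35 up; back wall at x = -92 to -88; no wall or lip at the mouth (x = 92). Five pellets stand in single file in the lane, pushed to the back; they cannot pass one another
- bar (a point): centre of the scoop's black handle bar, which bridges the lane from side to side: 14 thick along the scoop's x, 60 along y, 40 high (z = 80 to 120). This point is at x = -10, y = 0, z = 100 in the scoop's frame; its flat faces look to +x and -x, free in front, behind and above
- mouth (a point): middle of the scoop's pouring edge (x = 92, y = 0, z = 5 in the scoop's frame). The pellets are kept by friction alone (hidden, coefficient about 0.5 to 0.7): tipped mouth down they begin to slide at some 25 to 37 degrees, and tipping back 10 degrees stops them
- pellet0: terracotta-coloured fired pellet, a disc 30 in diameter, 14 high, about 28 g; origin: centre of its underside. Lies in the scoop, number 1 of five from the back
- pellet1: terracotta-coloured fired pellet, a disc 30 in diameter, 14 high, about 28 g; origin: centre of its underside. Lies in the scoop, number 2 of five from the back
- pellet2: terracotta-coloured fired pellet, a disc 30 in diameter, 14 high, about 28 g; origin: centre of its underside. Lies in the scoop, number 3 of five from the back
- pellet3: terracotta-coloured fired pellet, a disc 30 in diameter, 14 high, about 28 g; origin: centre of its underside. Lies in the scoop, number 4 of five from the back
- pellet4: terracotta-coloured fired pellet, a disc 30 in diameter, 14 high, about 28 g; origin: centre of its underside. Lies in the scoop, number 5 of five from the back
- dish: green square dish, 160 x 160, 32 high, wall 4, 0.25 kg, loose on the balance pan; origin: centre of its underside, z up; its rim is 32 above that
- pan (a point): centre of the balance's round steel pan (top face, 82 above the table, 140 in diameter); the dish starts centred here within 5 mm
- balance: white laboratory balance, fixed, 300 long (x) x 190 wide x 68 high; origin: centre of its underside. Display and keys at its -x end, pan 50 to +x of its origin
- mat: flat blue mat, fixed, 200 x 200 x 4 thick; origin: centre of its underside on the table
- bottle_a: bystander: amber bottle, 62 in diameter, 135 high; origin under its base
- bottle_b: bystander: amber jar, 56 in diameter, 115 high; origin under its base

How it is judged (in metres and radians):
On the way, in this order (a step that is already met when the one before it is completed fails the run):
1. the scoop is lifted clear of the table, more than 50 mm up (height (world z) of scoop above 0.05 m), for 0.2 s.
2. at least two pellets are in the dish while the scoop is still up (distance between each of pellet4, pellet3 and dish below 0.093 m and height (world z) of scoop above 0.05 m), for 0.2 s.
At the end, for the whole second after the job is handed in: pellet4 and pellet3 lie in the dish, pellet0 and pellet1 in the scoop, pellet2 in either, all at rest; the dish is level and within 30 mm of the pan centre; the scoop stands still and upright (0.06 rad) on the blue mat, its origin within 50 mm of the mat centre (distance between each of pellet4, pellet3 and dish below 0.093 m and distance between each of pellet0, pellet1 and scoop below 0.095 m and y of pellet0 in the frame of scoop between -0.025 and 0.025 m and y of pellet1 in the frame of scoop between -0.025 and 0.025 m and (distance between pellet2 and dish below 0.093 m or (distance between pellet2 and scoop below 0.095 m and y of pellet2 in the frame of scoop between -0.025 and 0.025 m)) and linear speed of each of pellet0, pellet1, pellet2, pellet3, pellet4 below 0.03 m/s and horizontal distance between dish and pan below 0.03 m and angle between dish's own z axis and vertical below 0.08 rad and horizontal distance between scoop and mat below 0.05 m and angle between scoop's own z axis and vertical below 0.06 rad and height (world z) of scoop between -0.003 and 0.012 m and linear speed of scoop below 0.02 m/s); the robot touches nothing.
It fails at once if a bystander is shifted by more than 30 mm (distance of any of bottle_a, bottle_b from where it was at the start of the episode above 0.03 m).
It fails at once if fingers press on a pellet (over 1 N) (contact force between the fingers and pellet0 above 1 N or contact force between the fingers and pellet1 above 1 N or contact force between the fingers and pellet2 above 1 N or contact force between the fingers and pellet3 above 1 N or contact force between the fingers and pellet4 above 1 N).
It also fails if it takes over 67 s, if anything falls off the work surface, if the arm or the gripper's body presses on something with over 40 N, if the wrist force passes 120 N, or if a joint passes its speed limit or range.

## Working session

There is one attempt and no reset: what is moved stays moved. The work goes in short steps, Python scripts to look and compute and a shell command to move; the robot and the scene stay as the last step left them, time stands still between calls to the robot, and variables do not carry over. Pictures are saved under pics/ and viewed, at most 10 in all, crops included, and the job is handed in when it is done.

```bash
ls; mkdir -p pics
python3 - <<'E'
from plant import bot
import cv2, numpy as np
s=bot.state(); print(s['t'],s['tcp_pos'],s['ee_rot'],bot.tcp_to_tips,s['opening'])
ims=[]
for n in ['top','scene']:
    im=bot.read_camera(n); cv2.imwrite(f'pics/{n}0.png',im[:,:,::-1]); print(n,bot.camera_info(n))
E
```

```text
drive.py
pics
plant.py
0.0 [166.38868989 601.87873564 255.194033  ] [-2.42835984e-04  1.34491205e-01  9.90914307e-01 -9.45119969e-04] 25.0 85.32756968633988
top {'fx': 485.83169811578006, 'fy': 485.83169811578006, 'cx': 255.5517435965099, 'cy': 191.12545159615536, 'xyz': array([ 463.69639931,   -3.66579221, 1220.09304043]), 'attitude': array([ 0.02605182, -0.70025363,  0.71318877, -0.0181087 ])}
scene {'fx': 479.5395044101213, 'fy': 479.5395044101213, 'cx': 251.89124706103436, 'cy': 184.65000887251193, 'xyz': array([1506.3454018 ,  714.4657349 ,  937.00700024]), 'attitude': array([-0.20964271,  0.40184472,  0.79562865, -0.40192761])}
```

View pics/top0.png

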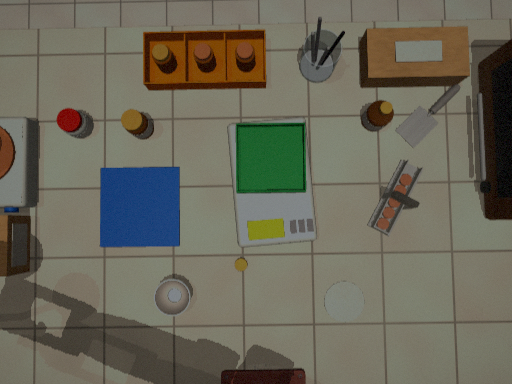

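View pics/scene0.png

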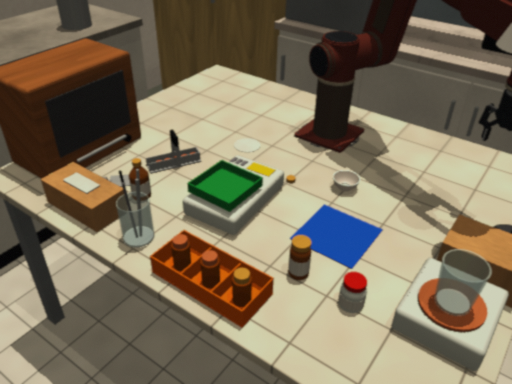

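The top view shows the scoop at about (396,197), its dark bar near (400,198), the dish at (271,158), the mat at (140,207), and bottles at (378,114) and (137,123). The scene view agrees. Next I'll enlarge the scoop and measure.

```bash
cat > h.py <<'E'
import numpy as np, cv2
from scipy.spatial.transform import Rotation as R
from plant import bot
def rot(q): return R.from_quat(np.r_[q[1:],q[0]]) 
def ray(ci,uv,z):
    d=rot(ci['attitude']).apply([(uv[0]-ci['cx'])/ci['fx'],(uv[1]-ci['cy'])/ci['fy'],1])
    c=ci['xyz']; return c+d*(z-c[2])/d[2]
def proj(ci,p):
    v=rot(ci['attitude']).inv().apply(np.array(p,float)-ci['xyz']); return np.array([ci['cx']+ci['fx']*v[0]/v[2],ci['cy']+ci['fy']*v[1]/v[2]])
def blob(m):
    c=max(cv2.findContours(m.astype(np.uint8),0,1)[0],key=cv2.contourArea); return c,cv2.minAreaRect(c)
E
python3 - <<'E'
from h import *
im=cv2.imread('pics/top0.png').astype(int); ci=bot.camera_info('top')
b,g,r=im[...,0],im[...,1],im[...,2]
c,q=blob((b>120)&(b>r+70)); print('mat',q,ray(ci,q[0],4),[ray(ci,p,4)[:2].round() for p in cv2.boxPoints(q)])
c,q=blob((g>r+40)&(g>b+30)); print('dish',q,ray(ci,q[0],114),[ray(ci,p,114)[:2].round() for p in cv2.boxPoints(q)])
s=im[140:250,340:450].astype(np.uint8); cv2.imwrite('pics/crop.png',cv2.resize(s,(600,600),interpolation=cv2.INTER_CUBIC))
t=((r>g+35)&(r>110)); t[:150]=0;t[:,:360]=0;t[240:]=0;t[:,430:]=0
for c in cv2.findContours(t.astype(np.uint8),0,1)[0]:
    if cv2.contourArea(c)>8:
        q=cv2.minAreaRect(c); print('pel',q[0],q[1],ray(ci,q[0],19)[:2].round(1))
E
```

```text
mat ((143.0, 206.5), (77.0, 70.0), 90.0) [506.49590307 292.49676513   4.        ] [array([605., 381.]), array([602., 204.]), array([409., 205.]), array([412., 381.])]
dish ((270.4999694824219, 157.5), (68.99998474121094, 68.99998474121094), 90.0) [609.50270811 -27.47261536 114.        ] [array([691.,  50.]), array([ 688., -108.]), array([ 529., -104.]), array([532.,  53.])]
pel (383.0, 223.0) (10.0, 10.0) [ 454.6 -302.9]
pel (388.2500305175781, 212.25) (10.60660171508789, 9.899494171142578) [ 480.7 -316.7]
pel (393.300048828125, 202.90000915527344) (10.28591251373291, 5.813776969909668) [ 503.5 -329.9]
pel (400.7010192871094, 188.42269897460938) (10.762669563293457, 5.685938835144043) [ 538.9 -349.4]
pel (405.7500305175781, 179.74998474121094) (10.60660171508789, 9.899494171142578) [ 560.2 -362.6]
```

View pics/crop.png

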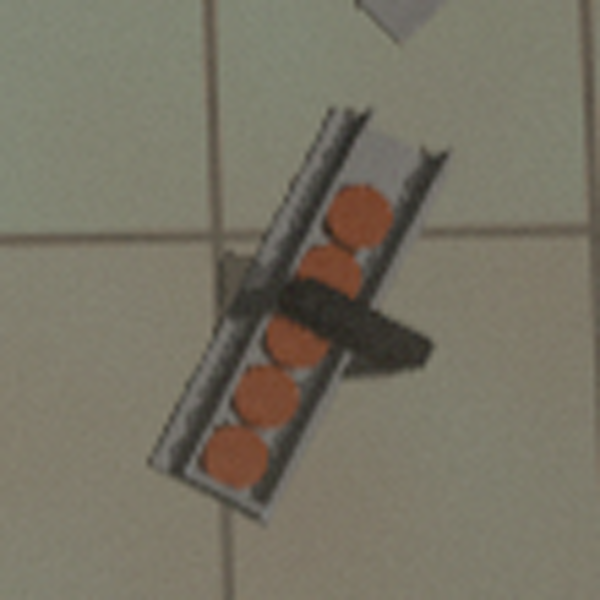

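The crop shows the mouth at the upper right (~(400,130) of 600) and the pellets filling the lane from the lower left. The pellet spacing of 30.3 mm matches. I'll check the bar and mat, then work out the approach.

```bash
cat >> h.py <<'E'
def Rt(yaw,tilt=0):
    # tool frame for scoop x-axis at yaw (deg), mouth down by tilt (deg)
    y,t=np.radians([yaw,tilt]); Y=np.array([np.cos(y)*np.cos(t),np.sin(y)*np.cos(t),-np.sin(t)])
    Z=np.array([-np.cos(y)*np.sin(t),-np.sin(y)*np.sin(t),-np.cos(t)])
    return R.from_matrix(np.c_[np.cross(Y,Z),Y,Z])
def rel(p,Rn,s=None):
    s=s or bot.state(); R0=rot(s['ee_rot']); d=R0.inv().apply(np.array(p)-s['tcp_pos'])
    rv=(R0.inv()*Rn).as_rotvec(); print(' '.join('%.0f'%v for v in d),' '.join('%.3f'%v for v in rv),' |',round(np.linalg.norm(d)/41.7,1),round(np.linalg.norm(rv)/.125,1))
E
python3 - <<'E'
from h import *
im=cv2.imread('pics/top0.png').astype(int); ci=bot.camera_info('top')
b,g,r=im[...,0],im[...,1],im[...,2]
c,q=blob((b>r+40)&(b>g+40)); print('mat',q,[ray(ci,p,4)[:2].round() for p in cv2.boxPoints(q)],ray(ci,q[0],4))
print('bar',ray(ci,(405.1,199.6),115))
hsv=cv2.cvtColor(im.astype(np.uint8),cv2.COLOR_BGR2HSV)
print('bar proj',proj(ci,[510,-334.3,120]),proj(ci,[510,-334.3,80]))
print('bottles',ray(ci,(385,107),135),ray(ci,(132,119),135))
rel([510,-334,230],Rt(-29.5)); rel([460,0,280],Rt(0))
E
```

```text
mat ((139.0, 206.5), (79.0, 78.0), 90.0) [array([608., 401.]), array([604., 204.]), array([406., 205.]), array([410., 401.])] [506.68013619 302.56460221   4.        ]
bar [ 507.33421614 -330.73623747  115.        ]
bar proj [407.2928415  198.29234906] [402.16770983 199.10568179]
bottles [ 716.28731915 -287.39799028  135.        ] [700.61494919 284.89764626 135.        ]
-581 -810 27 -0.001 0.001 1.816  | 23.9 14.5
-443 -502 -24 -0.002 0.001 1.301  | 16.1 10.4
```

The rows are not in the units I measure in: shifts go in shares of 600 mm and turns go in shares of pi rad. I convert before sending: -502 mm / 600 = -0.8367, -443 mm / 600 = -0.7383, 1.3 rad / 3.1416 = 0.4138.

```bash
python3 drive.py '[{"d":[-0.7383,-0.8367,-0.0333],"rot":[0,0,0.4138]},{"d":[-0.7383,-0.8367,-0.0333],"rot":[0,0,0.4138]},{"d":[-0.7383,-0.8367,-0.0333],"rot":[0,0,0.4138]},{"d":[-0.7383,-0.8367,-0.0333],"rot":[0,0,0.4138]},{"d":[-0.7383,-0.8367,-0.0333],"rot":[0,0,0.4138]},{"d":[-0.7383,-0.8367,-0.0333],"rot":[0,0,0.4138]},{"d":[-0.7383,-0.8367,-0.0333],"rot":[0,0,0.4138]},{"d":[-0.7383,-0.8367,-0.0333],"rot":[0,0,0.4138]},{"d":[-0.7383,-0.8367,-0.0333],"rot":[0,0,0.4138]},{"d":[-0.7383,-0.8367,-0.0333],"rot":[0,0,0.4138]}]' 60
python3 -c "
from h import *
rel([508.5,-333,230],Rt(-29.5))"
```

```text
t: 0.93
tcp_pos: [349.0, 226.1, 268.6]
ee_rot: [0.0, 0.691, 0.723, 0.0]
ft_force: [0.7, 0.6, 0.0]
opening: 60.0
grip_force: 0.0
-566 134 39 0.000 -0.000 0.560  | 14.0 4.5
```

Scaled: -566 mm / 600 = -0.9433, 134 mm / 600 = 0.2233, 0.56 rad / 3.1416 = 0.1783.

```bash
python3 drive.py '[{"d":[-0.9433,0.2233,0.065],"rot":[0,0,0.1783]},{"d":[-0.9433,0.2233,0.065],"rot":[0,0,0.1783]},{"d":[-0.9433,0.2233,0.065],"rot":[0,0,0.1783]},{"d":[-0.9433,0.2233,0.065],"rot":[0,0,0.1783]},{"d":[-0.9433,0.2233,0.065],"rot":[0,0,0.1783]},{"d":[-0.9433,0.2233,0.065],"rot":[0,0,0.1783]},{"d":[-0.9433,0.2233,0.065],"rot":[0,0,0.1783]},{"d":[-0.9433,0.2233,0.065],"rot":[0,0,0.1783]},{"d":[-0.9433,0.2233,0.065],"rot":[0,0,0.1783]},{"d":[-0.9433,0.2233,0.065],"rot":[0,0,0.1783]}]'
python3 drive.py '[{},{}]'
python3 -c "
from h import *
rel([508.5,-333,200],Rt(-29.5))"
```

```text
t: 1.77
tcp_pos: [465.1, -173.4, 240.4]
ee_rot: [-0.0, 0.863, 0.506, -0.0]
ft_force: [0.7, 0.8, -0.0]
opening: 60.4
grip_force: 0.0
t: 1.93
tcp_pos: [464.8, -172.9, 239.8]
ee_rot: [-0.001, 0.863, 0.505, -0.001]
ft_force: [-0.1, 1.6, -0.6]
opening: 60.3
grip_force: 0.0
-118 117 40 -0.002 -0.000 0.002  | 4.1 0.0
```

Scaled: -118 mm / 600 = -0.1967, 117 mm / 600 = 0.195.

```bash
python3 drive.py '[{"d":[-0.1967,0.195,0.0333]},{"d":[-0.1967,0.195,0.0333]},{"d":[-0.1967,0.195,0.0333]},{"d":[-0.1967,0.195,0.0333]},{"d":[-0.1967,0.195,0.0333]},{"d":[-0.1967,0.195,0.0333]},{"d":[-0.1967,0.195,0.0333]}]'
python3 - <<'E'
from h import *
ci=bot.camera_info('wrist'); im=bot.read_camera('wrist'); cv2.imwrite('pics/w1.png',im[:,:,::-1])
im=bot.read_camera('top'); cv2.imwrite('pics/t1.png',im[:,:,::-1])
s=bot.state(); print(s['tcp_pos'],ci)
R0=rot(s['ee_rot']); print('bar centre top proj',proj(ci,[509,-333,120]),'pred at 510,-334.3',proj(ci,[510,-334.3,120]))
E
```

```text
t: 2.52
tcp_pos: [509.8, -329.7, 220.4]
ee_rot: [-0.001, 0.862, 0.507, 0.0]
ft_force: [-0.6, -0.2, -0.5]
opening: 59.8
grip_force: 0.0
[ 510.07923082 -329.41271881  221.40230192] {'fx': 284.6908423639325, 'fy': 284.6908423639325, 'cx': 253.53223869203885, 'cy': 188.26862138561165, 'xyz': array([ 545.03506415, -267.19567692,  338.6542529 ]), 'attitude': array([ 0.13715352,  0.95829262, -0.24801429, -0.03678416])}
bar centre top proj [254.73870899 201.25290826] pred at 510,-334.3 [256.59214287 202.01386612]
```

View pics/w1.png

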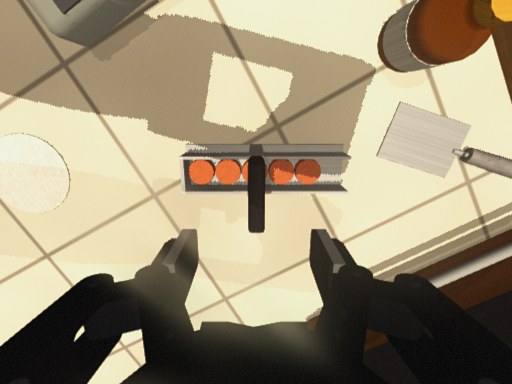

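The wrist view shows the scoop lying horizontal in the image, so the yaw is right. The bar is at column 256, against a predicted 256.6, midway between the fingers. Descending.

```bash
python3 -c "
from h import *
rel([510,-334,106],Rt(-29.5))"
```

```text
-4 2 115 0.000 -0.000 0.008  | 2.8 0.1
```

Scaled: 115 mm / 600 = 0.1917, 110 mm / 600 = 0.1833, 0.008 rad / 3.1416 = 0.0025.

```bash
python3 drive.py '[{"d":[-0.0067,0.0033,0.0583]},{"d":[-0.0067,0.0033,0.1167],"rot":[0,0,0.0025]},{"d":[-0.0067,0.0033,0.1583],"rot":[0,0,0.0025]},{"d":[-0.0067,0.0033,0.1833],"rot":[0,0,0.0025]},{"d":[-0.0067,0.0033,0.1917],"rot":[0,0,0.0025]},{"d":[-0.0067,0.0033,0.1917],"rot":[0,0,0.0025]},{"d":[-0.0067,0.0033,0.1917],"rot":[0,0,0.0025]}]'
python3 drive.py '[{},{},{},{},{},{},{},{}]' 0
```

```text
t: 3.2
tcp_pos: [510.5, -335.4, 107.5]
ee_rot: [0.001, 0.864, 0.503, 0.0]
ft_force: [0.1, -0.4, -0.8]
opening: 60.0
grip_force: 0.0
t: 3.87
tcp_pos: [510.2, -336.2, 107.1]
ee_rot: [0.001, 0.864, 0.503, 0.0]
ft_force: [-0.9, 1.3, 6.6]
opening: 13.4
grip_force: 60.2
```

Gripped at 60 N, with the opening at 13.4 mm. Lifting gently.

Scaled: -163 mm / 600 = -0.2717, -157 mm / 600 = -0.2617.

```bash
python3 drive.py '[{"d":[0,0,-0.0083]},{"d":[0,0,-0.025]},{"d":[0,0,-0.05]},{"d":[0,0,-0.0833]},{"d":[0,0,-0.125]},{"d":[0,0,-0.1667]},{"d":[0,0,-0.2083]},{"d":[0,0,-0.2417]},{"d":[0,0,-0.2617]},{"d":[0,0,-0.2717]}]'
python3 -c "
from h import *
c=np.cos(np.radians(2.5))
rel([552.5,-24,270],Rt(-2.5));rel([545,-180,270],Rt(-16))"
```

```text
t: 4.7
tcp_pos: [510.1, -336.1, 271.1]
ee_rot: [0.001, 0.864, 0.503, 0.0]
ft_force: [-0.2, -0.1, -4.2]
opening: 13.4
grip_force: 58.7
292 -117 1 0.003 0.001 -0.473  | 7.6 3.8
153 -47 1 0.003 0.001 -0.238  | 3.8 1.9
```

Scaled: 267 mm / 600 = 0.445, 245 mm / 600 = 0.4083, -0.43 rad / 3.1416 = -0.1369.

```bash
python3 drive.py '[{"d":[0.0167,-0.0067,0],"rot":[0,0,-0.0051]},{"d":[0.05,-0.02,0],"rot":[0,0,-0.0159]},{"d":[0.0967,-0.0383,0],"rot":[0,0,-0.0286]},{"d":[0.15,-0.06,0],"rot":[0,0,-0.0462]},{"d":[0.2033,-0.0817,0],"rot":[0,0,-0.0637]},{"d":[0.2567,-0.1033,0],"rot":[0,0,-0.0796]},{"d":[0.31,-0.1233,0],"rot":[0,0,-0.0955]},{"d":[0.3633,-0.145,0],"rot":[0,0,-0.113]},{"d":[0.4083,-0.1633,0],"rot":[0,0,-0.1273]},{"d":[0.445,-0.1783,0],"rot":[0,0,-0.1369]}]'
python3 drive.py '[{"d":[0.0233,-0.0033,0],"rot":[0,0,-0.0073]},{"d":[0.0367,-0.0067,0],"rot":[0,0,-0.0111]},{"d":[0.0433,-0.0083,0],"rot":[0,0,-0.0137]},{"d":[0.0433,-0.0083,0],"rot":[0,0,-0.0137]},{"d":[0.0433,-0.0083,0],"rot":[0,0,-0.0137]}]'
python3 - <<'E'
from h import *
rel([552.5,-24,270],Rt(-2.5)); rel([552.5,-24,270],Rt(-2.5,20))
im=bot.read_camera('scene'); cv2.imwrite('pics/s2.png',cv2.resize(im[100:300,120:380,::-1],(780,600),interpolation=cv2.INTER_CUBIC))
E
```

```text
t: 5.53
tcp_pos: [547.3, -47.2, 266.4]
ee_rot: [-0.002, 0.736, 0.677, -0.001]
ft_force: [0.3, -0.7, -3.9]
opening: 13.5
grip_force: 58.7
t: 5.95
tcp_pos: [545.7, -25.2, 268.6]
ee_rot: [0.0, 0.723, 0.691, -0.0]
ft_force: [0.1, -0.5, -5.0]
opening: 13.6
grip_force: 58.7
2 7 -1 -0.000 0.001 -0.001  | 0.2 0.0
2 7 -1 0.349 0.000 -0.001  | 0.2 2.8
```

View pics/s2.png

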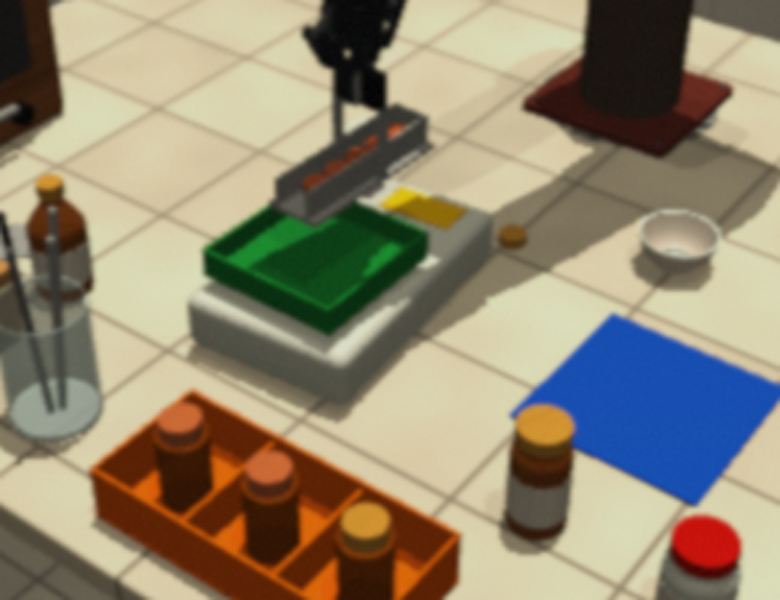

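All five pellets still sit in the lane (crop (310–395, 130–185)), with the scoop level above the dish. I'll tilt to 20° and track the pellets with the wrist camera, which is fixed relative to the scoop.

```bash
cat > mon.py <<'E'
from h import *
im=bot.read_camera('wrist').astype(int); s=bot.state()
n=len(__import__('os').listdir('pics')); cv2.imwrite(f'pics/m{n}.png',im[:,:,::-1])
r,g,b=im[...,0],im[...,1],im[...,2]
m=((r>g+45)&(r>90)&(g<r*0.62)); m[:90]=0;m[300:]=0;m[:,:90]=0;m[:,430:]=0
cs=[c for c in cv2.findContours(m.astype(np.uint8),0,1)[0] if cv2.contourArea(c)>40]
print(n,round(s['t'],2),'tilt',np.degrees(np.arcsin(-rot(s['ee_rot']).apply([0,1,0])[2])).round(1),s['tcp_pos'].round(),'blobs',sorted([(int(x),int(x+w),int(y),int(y+h)) for x,y,w,h in map(cv2.boundingRect,cs)]))
E
python3 mon.py; python3 drive.py '[{"d":[0.0033,0.005,0],"rot":[0.0095,0,0]},{"d":[0.0033,0.0117,-0.0017],"rot":[0.0255,0,0]},{"d":[0.0033,0.0117,-0.0017],"rot":[0.0446,0,0]},{"d":[0.0033,0.0117,-0.0017],"rot":[0.0637,0,0]},{"d":[0.0033,0.0117,-0.0017],"rot":[0.0828,0,0]},{"d":[0.0033,0.0117,-0.0017],"rot":[0.0987,0,0]},{"d":[0.0033,0.0117,-0.0017],"rot":[0.1082,0,0]},{"d":[0.0033,0.0117,-0.0017],"rot":[0.1114,0,0]},{"d":[0.0033,0.0117,-0.0017],"rot":[0.1114,0,0]}]'; python3 mon.py
```

```text
6 6.05 tilt -0.0 [546. -26. 269.] blobs [(154, 232, 182, 218), (234, 240, 187, 208), (274, 313, 182, 218), (315, 353, 182, 218)]
t: 6.8
tcp_pos: [553.5, -23.6, 269.2]
ee_rot: [-0.126, 0.712, 0.68, -0.12]
ft_force: [-0.4, -0.1, -5.3]
opening: 13.3
grip_force: 58.9
7 6.85 tilt 20.0 [553. -23. 270.] blobs [(160, 191, 182, 217), (193, 232, 182, 217), (234, 240, 186, 209), (274, 314, 182, 218), (315, 353, 182, 218)][ WARN:0@1.210] global loadsave.cpp:1063 imwrite_ Unsupported depth image for selected encoder is fallbacked to CV_8U.
[ WARN:0@1.186] global loadsave.cpp:1063 imwrite_ Unsupported depth image for selected encoder is fallbacked to CV_8U.
```

```bash
ls -t pics | head -1; cp pics/$(ls -t pics | head -1) pics/last.png
```

```text
m7.png
```

View pics/last.png

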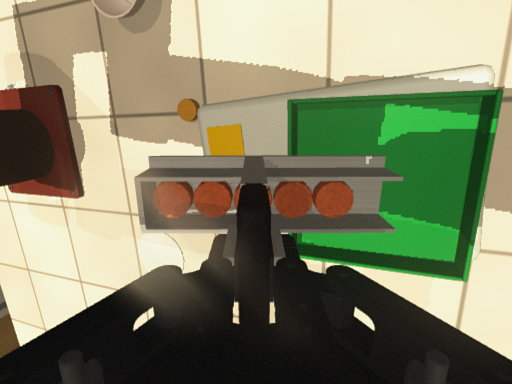

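The wrist view shows five pellets at columns 173–334, with the mouth edge at about column 388 over the dish. Tilting on in small steps.

Scaled: 0.07 rad / 3.1416 = 0.0223.

```bash
python3 drive.py '[{"rot":[0.0095,0,0]},{"rot":[0.0191,0,0]},{"rot":[0.0223,0,0]}]'|head -1; python3 mon.py 2>/dev/null; python3 drive.py '[{"rot":[0.0064,0,0]},{"rot":[0.0064,0,0]}]'|head -1; python3 mon.py 2>/dev/null
```

```text
t: 7.1
9 7.15 tilt 24.1 [553. -23. 270.] blobs [(158, 191, 182, 213), (194, 232, 182, 218), (234, 240, 187, 208), (275, 314, 182, 218), (316, 355, 182, 218)]
t: 7.32
10 7.37 tilt 25.2 [553. -23. 270.] blobs [(90, 106, 182, 193), (160, 193, 182, 214), (195, 234, 182, 218), (268, 274, 187, 209), (277, 316, 182, 218), (319, 358, 182, 218)]
```

```bash
python3 drive.py '[{}]'|head -1; python3 mon.py 2>/dev/null
```

```text
t: 7.45
11 7.5 tilt 25.2 [553. -23. 270.] blobs [(90, 106, 182, 193), (160, 193, 182, 214), (195, 234, 182, 218), (268, 274, 187, 209), (277, 315, 182, 218), (320, 358, 182, 218)]
```

Scaled: 0.017 rad / 3.1416 = 0.0054.

```bash
python3 drive.py '[{"rot":[0.0054,0,0]},{"rot":[0.0054,0,0]}]'|head -1; python3 mon.py 2>/dev/null;  python3 drive.py '[{}]'|head -1; python3 mon.py 2>/dev/null
```

```text
t: 7.67
12 7.72 tilt 26.2 [553. -23. 270.] blobs [(90, 111, 181, 193), (162, 195, 182, 214), (197, 235, 182, 218), (268, 276, 185, 211), (279, 318, 182, 218), (322, 362, 182, 218)]
t: 7.8
13 7.85 tilt 26.2 [553. -23. 270.] blobs [(90, 111, 182, 193), (162, 237, 182, 218), (268, 278, 184, 212), (281, 320, 182, 218), (325, 364, 182, 218)]
```

```bash
for i in 1 2 3; do python3 drive.py '[{},{}]'|head -1; python3 mon.py 2>/dev/null; done
```

```text
t: 8.02
14 8.07 tilt 26.2 [553. -23. 270.] blobs [(90, 111, 181, 193), (165, 202, 182, 217), (203, 240, 182, 218), (268, 281, 183, 215), (285, 324, 182, 218), (329, 370, 182, 218)]
t: 8.23
15 8.28 tilt 26.2 [553. -23. 270.] blobs [(90, 111, 181, 193), (169, 207, 182, 215), (208, 240, 182, 218), (268, 286, 182, 217), (290, 329, 182, 218), (335, 377, 182, 218)]
t: 8.45
16 8.5 tilt 26.2 [553. -23. 270.] blobs [(90, 111, 182, 193), (175, 212, 182, 217), (213, 240, 182, 218), (268, 291, 182, 218), (296, 334, 182, 218), (342, 384, 182, 218)]
```

```bash
for i in 1 2 3; do python3 drive.py '[{},{}]'|head -1; python3 mon.py 2>/dev/null; done
```

```text
t: 8.67
17 8.72 tilt 26.2 [553. -23. 270.] blobs [(90, 111, 182, 193), (181, 240, 182, 217), (268, 297, 182, 218), (302, 341, 182, 218), (350, 393, 182, 218)]
t: 8.88
18 8.93 tilt 26.2 [553. -23. 270.] blobs [(90, 111, 182, 193), (187, 225, 182, 218), (226, 240, 182, 215), (268, 304, 182, 218), (309, 348, 182, 218), (359, 403, 182, 218)]
t: 9.1
19 9.15 tilt 26.2 [553. -23. 270.] blobs [(90, 111, 181, 193), (194, 232, 182, 218), (233, 240, 185, 209), (273, 311, 182, 218), (317, 356, 182, 218), (390, 411, 172, 204)]
```

```bash
for i in 1 2 3 4; do python3 drive.py '[{},{}]'|head -1; python3 mon.py 2>/dev/null; done
```

```text
t: 9.32
20 9.37 tilt 26.2 [553. -23. 270.] blobs [(90, 111, 181, 193), (202, 239, 182, 218), (268, 279, 183, 214), (280, 319, 182, 218), (325, 364, 182, 218), (386, 406, 171, 204)]
t: 9.53
21 9.58 tilt 26.2 [553. -23. 270.] blobs [(90, 111, 182, 193), (210, 240, 182, 218), (268, 328, 182, 218), (332, 374, 182, 218), (386, 406, 172, 204)]
t: 9.75
22 9.8 tilt 26.2 [553. -23. 270.] blobs [(90, 111, 182, 193), (219, 240, 182, 217), (268, 297, 182, 218), (298, 337, 182, 218), (342, 384, 182, 218), (386, 406, 172, 204)]
t: 9.97
23 10.02 tilt 26.2 [553. -23. 270.] blobs [(90, 111, 182, 193), (228, 240, 183, 214), (269, 347, 182, 218), (352, 406, 172, 218)]
```

```bash
for i in 1 2; do python3 drive.py '[{},{}]'|head -1; python3 mon.py 2>/dev/null; done
```

```text
t: 10.18
24 10.23 tilt 26.2 [553. -23. 270.] blobs [(90, 111, 182, 193), (268, 277, 185, 211), (278, 358, 182, 218), (370, 408, 172, 217)]
t: 10.4
25 10.45 tilt 26.2 [553. -23. 270.] blobs [(90, 111, 181, 193), (268, 287, 182, 217), (289, 369, 182, 218), (386, 406, 172, 204), (411, 430, 176, 208)]
```

Pellet 3 has left the scoop, and pellet 2's front edge is still short of the mouth at column 369. Tipping back.

Scaled: -10 mm / 600 = -0.0167, -8 mm / 600 = -0.0133, -0.457 rad / 3.1416 = -0.1455.

```bash
python3 drive.py '[{"d":[0,0,-0.0033],"rot":[-0.0382,0,0]},{"d":[0,0,-0.0083],"rot":[-0.0764,0,0]},{"d":[0,0,-0.0133],"rot":[-0.1082,0,0]},{"d":[0,0,-0.0167],"rot":[-0.1337,0,0]},{"d":[0,0,-0.0167],"rot":[-0.1455,0,0]},{"d":[0,0,-0.0167],"rot":[-0.1455,0,0]},{"d":[0,0,-0.0167],"rot":[-0.1455,0,0]}]'; python3 mon.py 2>/dev/null; cp pics/$(ls -t pics|head -1) pics/v1.png
python3 - <<'E'
from h import *
im=bot.read_camera('scene'); cv2.imwrite('pics/s3.png',cv2.resize(im[100:300,120:380,::-1],(780,600),interpolation=cv2.INTER_CUBIC))
rel([545,-24,290],Rt(-2.5))
E
```

```text
t: 11.03
tcp_pos: [556.7, -22.8, 279.2]
ee_rot: [-0.0, 0.723, 0.691, -0.0]
ft_force: [0.6, 0.5, -3.5]
opening: 13.3
grip_force: 59.3
26 11.08 tilt 0.1 [557. -23. 279.] blobs [(267, 288, 182, 218), (291, 330, 182, 218), (335, 373, 182, 218)]
-2 -12 -11 -0.002 -0.000 -0.000  | 0.4 0.0
```

View pics/v1.png

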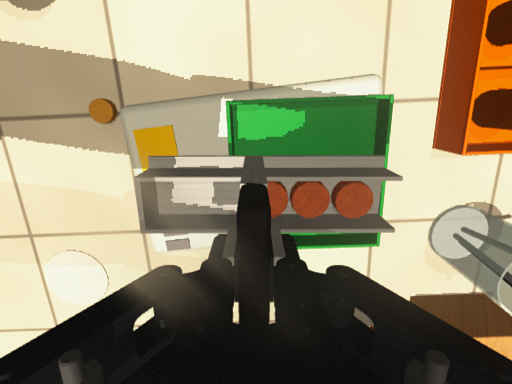

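View pics/s3.png

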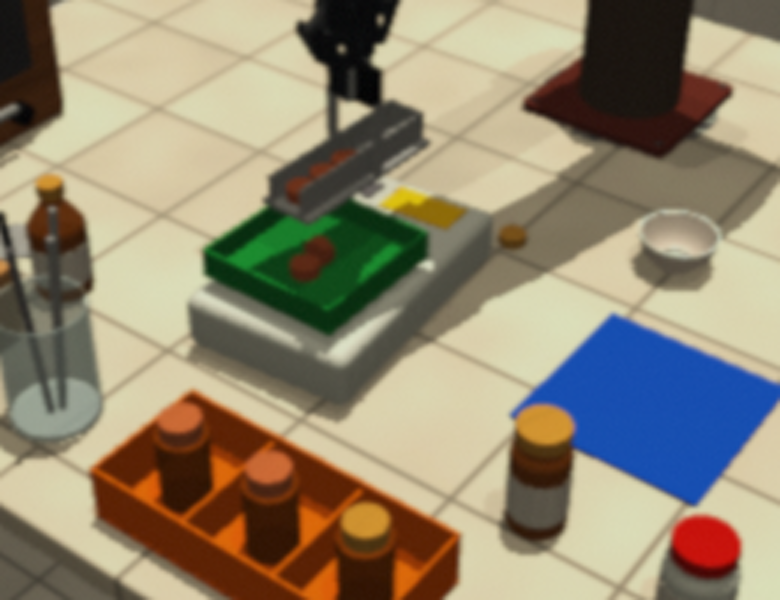

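Two pellets lie in the dish at about (312,260) in the crop, and three are in the scoop with the front one at column 354, well inside the mouth. Carrying it to the mat.

```bash
python3 -c "
from h import *
rel([498,297.5,280],Rt(30.8))"
```

```text
317 -73 -1 -0.002 -0.001 -0.582  | 7.8 4.7
```

Scaled: 277 mm / 600 = 0.4617, 250 mm / 600 = 0.4167, -0.51 rad / 3.1416 = -0.1623.

```bash
python3 drive.py '[{"d":[0.015,-0.0033,0],"rot":[0,0,-0.0051]},{"d":[0.045,-0.01,0],"rot":[0,0,-0.0159]},{"d":[0.09,-0.02,0],"rot":[0,0,-0.0318]},{"d":[0.145,-0.0333,0],"rot":[0,0,-0.0509]},{"d":[0.2,-0.0467,0],"rot":[0,0,-0.07]},{"d":[0.255,-0.0583,0],"rot":[0,0,-0.0891]},{"d":[0.31,-0.0717,0],"rot":[0,0,-0.1082]},{"d":[0.365,-0.0833,0],"rot":[0,0,-0.1273]},{"d":[0.4167,-0.0967,0],"rot":[0,0,-0.1464]},{"d":[0.4617,-0.1067,0],"rot":[0,0,-0.1623]}]'|head -2
python3 drive.py '[{"d":[0.0317,0.01,0],"rot":[0,0,-0.0111]},{"d":[0.0533,0.0167,0],"rot":[0,0,-0.0185]},{"d":[0.0633,0.02,0],"rot":[0,0,-0.0223]},{"d":[0.0667,0.0217,0],"rot":[0,0,-0.0229]},{"d":[0.0667,0.0217,0],"rot":[0,0,-0.0229]},{"d":[0.0667,0.0217,0],"rot":[0,0,-0.0229]}]'|head -2
python3 mon.py 2>/dev/null
python3 -c "
from h import *
rel([498,297.5,111],Rt(30.8))"
```

```text
t: 11.97
tcp_pos: [504.6, 259.5, 278.3]
t: 12.47
tcp_pos: [499.7, 297.3, 278.6]
29 12.52 tilt 0.0 [500. 297. 279.] blobs [(268, 289, 182, 218), (292, 330, 182, 218), (335, 374, 181, 218), (374, 416, 238, 274), (394, 430, 277, 300)]
1 -1 168 -0.001 0.000 -0.001  | 4.0 0.0
```

Scaled: 160 mm / 600 = 0.2667, 158 mm / 600 = 0.2633.

```bash
python3 drive.py '[{"d":[0,0,0.0133]},{"d":[0.0017,-0.0017,0.0417]},{"d":[0.0017,-0.0017,0.0833]},{"d":[0.0017,-0.0017,0.1333]},{"d":[0.0017,-0.0017,0.18]},{"d":[0.0017,-0.0017,0.2167]},{"d":[0.0017,-0.0017,0.2417]},{"d":[0.0017,-0.0017,0.2567]},{"d":[0.0017,-0.0017,0.2633]},{"d":[0.0017,-0.0017,0.2667]}]'
python3 drive.py '[{"d":[0,0,0.0033]},{"d":[0,0,0.0067]},{"d":[0,0,0.01]},{"d":[0,0,0.0117]},{"d":[0,0,0.0117]}]'
```

```text
t: 13.35
tcp_pos: [498.1, 298.1, 118.5]
ee_rot: [-0.0, 0.494, 0.869, -0.0]
ft_force: [-0.6, 0.3, -3.6]
opening: 13.2
grip_force: 59.4
t: 13.77
tcp_pos: [498.0, 298.6, 112.0]
ee_rot: [0.0, 0.494, 0.87, 0.0]
ft_force: [0.3, -0.2, -3.4]
opening: 13.5
grip_force: 59.3
```

Still carrying the weight (-3.4 N), so I'll lower by millimetres until contact.

Scaled: 1 mm / 600 = 0.0017, 0.5 mm / 600 = 0.0008.

```bash
for i in 1 2 3; do python3 drive.py '[{"d":[0,0,0.0008]},{"d":[0,0,0.0017]},{"d":[0,0,0.0017]}]'|sed -n '2p;4p'; done
```

```text
tcp_pos: [498.1, 298.7, 111.1]
ft_force: [0.1, 1.6, -2.7]
tcp_pos: [498.1, 298.7, 111.1]
ft_force: [-3.7, -1.7, 6.0]
tcp_pos: [498.2, 298.8, 111.1]
ft_force: [-6.7, -3.2, 11.7]
```

Contact at 111.1 mm, as predicted. I'll ease off the preload, open and retreat.

Scaled: -1.5 mm / 600 = -0.0025.

```bash
python3 drive.py '[{"d":[0,0,-0.0025]},{"d":[0,0,-0.0025]}]'|sed -n '2p;4p'; python3 drive.py '[{},{},{},{},{},{}]' 60|sed -n '2p;4,5p'
python3 drive.py '[{"d":[0,0,-0.0083]},{"d":[0,0,-0.025]},{"d":[0,0,-0.05]},{"d":[0,0,-0.1]},{"d":[0,0,-0.1583]},{"d":[0,0,-0.2]},{"d":[0,0,-0.2167]},{"d":[0,0,-0.2167]}]'
python3 - <<'E'
from h import *
a=bot.read_camera('top')[90:290,80:340,::-1]; b=bot.read_camera('scene')[100:300,150:410,::-1]
cv2.imwrite('pics/fin.png',cv2.resize(np.vstack([a,b]),(780,1200),interpolation=cv2.INTER_CUBIC)[:, :][::2,::2])
E
```

```text
tcp_pos: [498.4, 298.8, 111.1]
ft_force: [-1.7, 0.2, 2.1]
tcp_pos: [498.0, 298.6, 110.3]
ft_force: [-0.1, -0.0, -0.3]
opening: 60.0
t: 15.85
tcp_pos: [499.8, 299.4, 244.9]
ee_rot: [0.002, 0.494, 0.87, 0.003]
ft_force: [0.4, 0.5, 0.0]
opening: 59.9
grip_force: 0.0
```

View pics/fin.png

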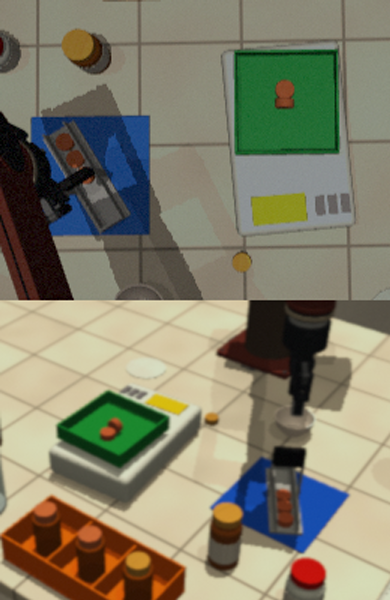

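The final views show two pellets in the dish at (285,95) and the scoop upright in the middle of the mat at (87,175) with three pellets. The gripper is clear above it.

```bash
python3 -c "
from plant import bot
print(bot.job_done())"
```

```text
the job is handed in; nothing more can be done
None
```

I handed the job in at about 16 s: two pellets are in the dish, and the scoop stands upright in the middle of the blue mat with the other three in it; no verdict was printed.

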